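# Build the sieve stack for a grading run

### The job

Build the small steel sieve stack on the receiver pan for a grading run: working upwards from the pan, seat the fine sieve first, then the medium, then the coarse, and close the stack with the knobbed lid, each fully home in the one below. Lower every part gently rather than dropping it, leave the bottle, the petri dish and the two weighing boats where they stand, and leave the finished stack standing upright on the table by itself.

Things in the scene. Friction and masses are not known exactly. Their poses are not given: they have to be found in the camera images.
- receiver_pan: steel receiver pan, the bottom of the stack: a plain round cup with a closed floor and no mesh, 58 mm outside diameter, 52 mm bore, 36 mm high with a 3 mm floor, loose on the table, 0.3 kg. Origin: centre of its underside, z up. The fine sieve seated on it has its origin 28 mm above the pan's.
- fine_sieve: low loose round steel sieve, close mesh (0.6 mm openings, looks like a grey plate). 28 mm high: 8 mm skirt, then 20 mm frame, 58 mm outside (grip here), open top. Its 8 mm deep tapered skirt (49 mm, foot 43 mm across) enters the 52 mm bore below until the shoulder rests on the rim. Origin: centre of the skirt's foot, z up; yaw is of no account. A part seated on it has its origin 20 mm higher.
- medium_sieve: middling loose round steel sieve, medium mesh (4 mm openings, 8 across). 38 mm high: 8 mm skirt, then 30 mm frame, 58 mm outside (grip here), open top. Its 8 mm deep tapered skirt (49 mm, foot 43 mm across) enters the 52 mm bore below until the shoulder rests on the rim. Origin: centre of the skirt's foot, z up; yaw is of no account. A part seated on it has its origin 30 mm higher.
- coarse_sieve: tall loose round steel sieve, wide mesh (13 mm openings, 3 across). 50 mm high: 8 mm skirt, then 42 mm frame, 58 mm outside (grip here), open top. Its 8 mm deep tapered skirt (49 mm, foot 43 mm across) enters the 52 mm bore below until the shoulder rests on the rim. Origin: centre of the skirt's foot, z up; yaw is of no account. A part seated on it has its origin 42 mm higher.
- sieve_lid: loose round steel lid, 58 mm across, with an upright round knob, 22 mm across, on its centre (grip here): plate 8 to 15 mm, knob 15 to 35 mm above the origin. Its 8 mm deep tapered skirt (49 mm, foot 43 mm across) enters the 52 mm bore below until the shoulder rests on the rim. Origin: centre of the skirt's foot, z up; yaw is of no account.
- bottle: round glass bottle of amber liquid with a black cap, 62 mm across, 158 mm tall, standing loose among the parts; to be left alone. Origin: centre of its underside.
- petri_dish: closed clear petri dish, 95 mm across, 16 mm high, loose; to be left alone. Origin: centre of its underside.
- large_boat: white hexagonal plastic weighing boat, the larger one, 74 x 92 x 19 mm, loose; to be left alone. Origin: centre of its underside.
- small_boat: white hexagonal plastic weighing boat, the smaller one, 66 x 83 x 17 mm, loose; to be left alone. Origin: centre of its underside.
Not all that is in view belongs to the job. What is shaped like the sieve_lid but orange or turquoise is not meant.

How it is judged:
By the outcome, as a careful person would: the job done as asked, in the order asked, and still so for the second after the job is handed in, with the robot touching nothing.
It also fails if it takes over 115 s, if anything falls off the work surface, if the arm or the gripper's body presses on something with over 40 N, if the wrist force passes 120 N, or if a joint passes its speed limit or range.

### The arm

A 6-joint arm with a two-finger parallel gripper is mounted at the origin on a cart in front of the work surface, level with it; the furniture and walls round the work are solid. World frame = base frame: x ahead of the robot, y to its left, z up, the work surface at z = 0. Lengths are in mm, angles in rad, forces in N, time in s.
With the tool pointing down it reaches from about 350 to 875 mm from the base axis. Payload 4.2 kg.
Tool frame: the origin (TCP) lies at the very end of the fingers, on their centre line; the grasp point (between the pads) lies 19 mm behind it (pinch_z is the distance from the TCP to the grasp point, in mm); z points along the fingers, y is the line along which they close (so a half turn about z gives the same grasp; the last joint's range is limited). The gripper opens to 85 mm and grips with 20 to 120 N. Pads are 22 mm wide; open, the fingers measure 114 mm over their backs; the gripper's body (76 mm by 85 mm) begins 54 mm behind the grasp point. The pads swing forward as they close: fully open they stand 13 mm farther back than shut.
Start: joints at [0.259, 0.385, 0.008, 0, -1.194, -0.259], TCP at [624.979, 0.025, 231.312] pointing down, gripper open.
Joint ranges: [-3.14, 3.14], [-1.21, 2.06], [-1.07, 1.41], [-3.16, 2.05], [-2.99, -0.16], [-3.1, 3.1]. Speed limits (rad/s): [2.79, 2.79, 3.14, 3.14, 3.14, 3.14].

### API

Orientations are given as a unit quaternion [x, y, z, w].
In Python, from bench import * gives the robot as it stands.
- The arm moves only by the tool arm_command, never from a script. Its argument "steps" is one flat list of numbers, 4 for each row, row after row: the shift along the tool's x, y, z in m, then the turn about the tool's z in rad. In form: [tx, ty, tz, roll, tx, ty, tz, roll, ...]. A call has 1 to 20 rows; each row shifts and turns the commanded pose from where the row before left it, along the tool's axes as they then stand; what a row does not reach is not made up. A row lasts 1/8 s, in which the tool goes at most 62.5 mm and 10.7 degrees, less where a joint would pass 70% of its speed; a pose out of reach is approached as far as the arm can. A call with a gripper value outside its range is refused whole. "grip" is the finger opening in m, from 0 to 0.0854, set as the call begins (left out, the last holds). The fingers move at their own pace and stop on an object; the grip force is fixed at half the most. Time passes only in rows, so rows that do not move let the fingers close. It gives the time, the measured TCP pose, the force, the opening and the grip force at its end, in the units of the state.
- read_state(): the state, without advancing time (a new reading comes with each control period).
- get_image(name): name is "scene" or "side" or "wrist"; returns the picture (420x560x3 uint8, red, green, blue); there is no depth.
- get_calibration(name): a dict with "camera_matrix" (3x3 intrinsics, pixels), "cam_to_world" (4x4, takes a point from camera to world coordinates). Camera axes: x right, y down, z forward; pixel columns grow to the right and rows downward; lengths in mm; the calibration is good to about 2 mm. A picture is of the moment at which its call begins: read the wrist's pose just before it. get_calibration takes no time and is no camera call; for the wrist camera it gives the pose at the moment of the call.
- job_done(): hands the job in; it is judged then, once.
The state is a dict: "clock": time; "joints": joint angles; "joint_vel": joint speeds; "joint_efforts": joint torques, N m; "position": TCP position; "ee_rot": TCP orientation; "contact_force": force on the tool from outside, world axes, zero at the start; "wrist_torque": the same for the moment, N m; "gripper_width": finger opening in mm; "grasp_force": force on a finger pad.
Only numpy, scipy, OpenCV 4.12 (cv2) and the standard library are available. Lean on these libraries where they do the work, as an engineer would, in place of code of your own. Each camera call takes 0.05 s, during which the arm holds its last target. There are 200 camera calls.

## Working session

There is one attempt and no reset: what is moved stays moved. The work goes in short steps, Python scripts to look and compute and a tool call to move; the robot and the scene stay as the last step left them, time stands still between calls to the robot, and variables do not carry over. Pictures are saved under pics/ and viewed, at most 14 in all, crops included, and the job is handed in when it is done.

Besides the shell and the picture viewer there is one more tool, called by a JSON object that holds its "api" and its "payload", one argument or row to a line. arm_command: Moves the arm, as the interface text tells. Its arguments: {"type":"object","properties":{"steps":{"type":"array","items":{"type":"number"}},"grip":{"type":"number"}},"required":["steps"]}

```bash
mkdir -p pics; ls; cat > h.py <<'E'
from bench import *
import numpy as np, cv2
def snap(n,f):
    c=get_calibration(n); im=get_image(n); cv2.imwrite('pics/'+f,cv2.cvtColor(np.asarray(im),cv2.COLOR_RGB2BGR)); np.savez('pics/'+f[:-4]+'.npz',K=c['camera_matrix'],T=c['cam_to_world']); return im
def ray(f,u,v):
    d=np.load('pics/'+f+'.npz'); T=d['T']; r=T[:3,:3]@np.linalg.inv(d['K'])@[u,v,1.]; return T[:3,3],r/np.linalg.norm(r)
def plane(f,u,v,z):
    o,r=ray(f,u,v); return o+r*(z-o[2])/r[2]
def proj(f,p):
    d=np.load('pics/'+f+'.npz'); q=np.linalg.inv(d['T'])@np.r_[p,1]; k=d['K']@q[:3]; return k[:2]/k[2]
def tri(a,b):
    (o1,r1),(o2,r2)=ray(*a),ray(*b)
    t=np.linalg.lstsq(np.c_[r1,-r2],o2-o1,rcond=None)[0]; p,q=o1+t[0]*r1,o2+t[1]*r2
    return (p+q)/2,np.linalg.norm(p-q)
E
python3 - <<'E'
from h import *
ims=[snap(n,n+'0.png') for n in('scene','side','wrist')]
for n in('scene','side','wrist'):
    d=np.load(f'pics/{n}0.npz'); print(n,d['T'].round(2).tolist(),d['K'].round(0).tolist())
s=read_state(); print(s['clock'],s['position'],s['ee_rot'],s['gripper_width'])
E
```

```text
pics
scene [[0.46, -0.48, 0.75, -349.76], [-0.89, -0.23, 0.39, -472.01], [-0.01, -0.85, -0.53, 660.29], [0.0, 0.0, 0.0, 1.0]] [[456.0, 0.0, 283.0], [0.0, 456.0, 211.0], [0.0, 0.0, 1.0]]
side [[-0.99, 0.06, -0.09, 607.91], [0.11, 0.55, -0.83, 711.22], [0.0, -0.83, -0.55, 493.46], [0.0, 0.0, 0.0, 1.0]] [[389.0, 0.0, 282.0], [0.0, 389.0, 208.0], [0.0, 0.0, 1.0]]
wrist [[-1.0, 0.0, -0.0, 625.17], [-0.0, 0.96, 0.29, -75.53], [0.0, 0.29, -0.96, 373.07], [0.0, 0.0, 0.0, 1.0]] [[353.0, 0.0, 275.0], [0.0, 353.0, 213.0], [0.0, 0.0, 1.0]]
0.15 [6.24560113e+02 1.14984757e-02 2.30470614e+02] [-7.07072562e-01  7.07140495e-01  5.49815520e-04 -6.39924523e-04] 85.2604550725869
```

View pics/scene0.png

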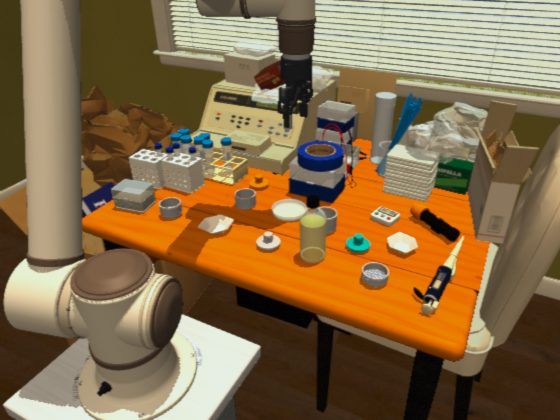

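View pics/side0.png

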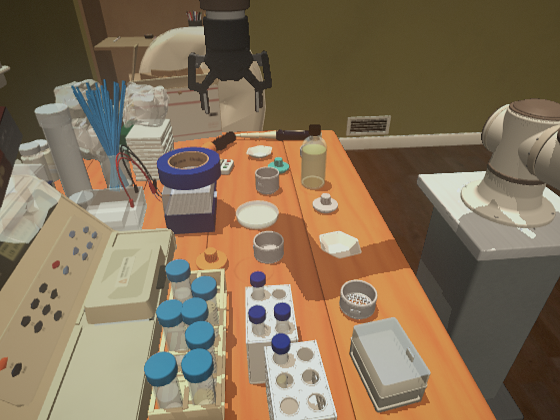

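View pics/wrist0.png

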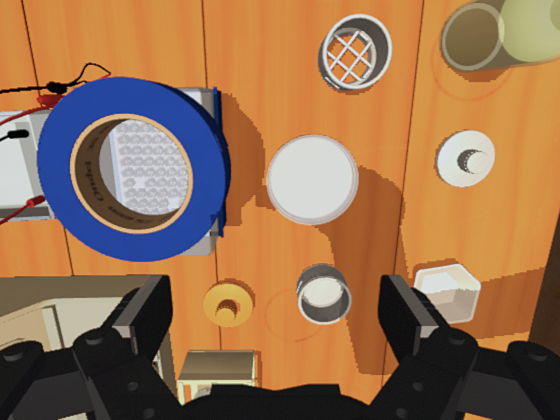

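The scene picture shows cups at (170,208), (245,198), (326,220) and (375,275). The steel lid is at (268,241), with decoy lids in orange at (258,182) and turquoise at (357,243). The bottle is at (313,240), the petri dish at (290,210), and the boats at (216,226) and (402,243). The wrist picture shows a wide mesh (coarse) at (355,52) and a plain-floored cup at (325,295). I'll make one close crop to tell the cups apart.

```bash
python3 - <<'E'
from h import *
s=cv2.imread('pics/scene0.png'); d=cv2.imread('pics/side0.png'); w=cv2.imread('pics/wrist0.png')
def c(i,u,v,r=28): return cv2.resize(i[max(v-r,0):v+r,u-r:u+r],(260,260),interpolation=cv2.INTER_CUBIC)
a=np.hstack([c(s,170,208),c(s,245,198),c(s,375,275)]); b=np.hstack([c(d,358,298),c(w,325,295,40),c(d,268,247)])
cv2.imwrite('pics/crop1.png',np.vstack([a,b]))
for n,u,v in[('a',170,202),('b',245,192),('c',326,212),('d',375,268),('lid',268,234),('bot',313,258),('petri',290,208),('sb',216,226),('lb',402,243),('tq',357,243)]: print(n,plane('scene0',u,v,30).round())
for n,u,v in[('a',358,290),('b',268,240),('c',267,174),('lid',325,198)]: print('side',n,plane('side0',u,v,30).round())
E
```

```text
a [447. 290.  30.]
b [583. 136.  30.]
c [ 586. -107.   30.]
d [ 423. -290.   30.]
lid [432. -20.  30.]
bot [ 395. -156.   30.]
petri [562. -15.  30.]
sb [405. 112.  30.]
lb [ 539. -318.   30.]
tq [ 492. -224.   30.]
side a [434. 270.  30.]
side b [571. 123.  30.]
side c [ 554. -142.   30.]
side lid [432. -16.  30.]
```

View pics/crop1.png

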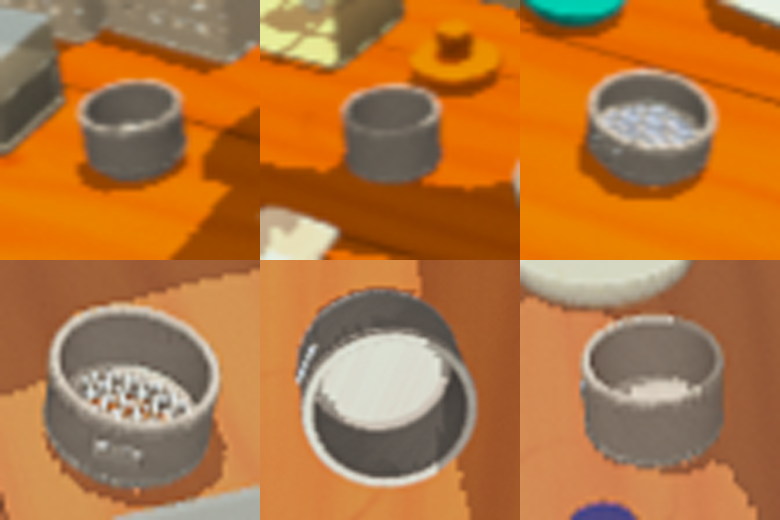

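Identities:
- a, scene (170,208): see-through 4 mm mesh, so medium.
- b, scene (245,198): plain straight cup with a closed floor, so the pan.
- c, scene (326,220): wide mesh, so coarse.
- d, scene (375,275): low with close mesh, so fine.
- Lid, scene (268,241): steel. The orange and turquoise lids are rejected.

Next I move the wrist camera over the pan, taking two images, one on the way.

{"api": "arm_command", "payload": {
  "steps": [-0.05,0.012,0,0,-0.05,0.012,0,0,-0.05,0.012,0,0,-0.055,0.012,0,0,0,0,0,0,0,0,0,0],
  "grip": 0.078
}}

```text
clock: 0.9
position: [576.7, 205.0, 231.0]
ee_rot: [0.707, -0.707, -0.0, 0.0]
contact_force: [0.2, -1.0, -0.4]
gripper_width: 77.9
grasp_force: 0.0
```

```bash
cat >> h.py <<'E'
def blob(f,p,smax=90,win=75):
    """outer silhouette (ellipse) of the grey part near projected world point p"""
    im=cv2.imread('pics/'+f+'.png'); hsv=cv2.cvtColor(im,cv2.COLOR_BGR2HSV)
    u,v=proj(f,p); m=(hsv[...,1]<smax).astype(np.uint8)*255
    k=np.zeros_like(m); cv2.circle(k,(int(u),int(v)),win,255,-1); m&=k
    m=cv2.morphologyEx(m,cv2.MORPH_OPEN,np.ones((3,3)))
    cs=cv2.findContours(m,cv2.RETR_EXTERNAL,cv2.CHAIN_APPROX_NONE)[0]
    c=max(cs,key=cv2.contourArea); return cv2.fitEllipse(cv2.convexHull(c)),c
E
python3 - <<'E'
from h import *
s=read_state(); print(s['clock'],s['position'],s['gripper_width'])
snap('wrist','w1.png')
e,c=blob('w1',[577,129,36]); print(e)
im=cv2.imread('pics/w1.png'); cv2.ellipse(im,e,(0,255,0),1); cv2.imwrite('pics/w1e.png',im)
d=np.load('pics/w1.npz'); H=d['T'][2,3]
print(plane('w1',*e[0],36), H, np.mean(e[1])*(H-36)/353)
E
```

```text
0.9 [576.71381222 205.00958533 230.95689674] 77.924630192302
((281.7330322265625, 102.41050720214844), (63.908103942871094, 66.77952575683594), 1.4095200300216675)
[570.99530229 127.62792915  36.        ] 373.71276735116305 62.51399587032876
```

View pics/w1e.png

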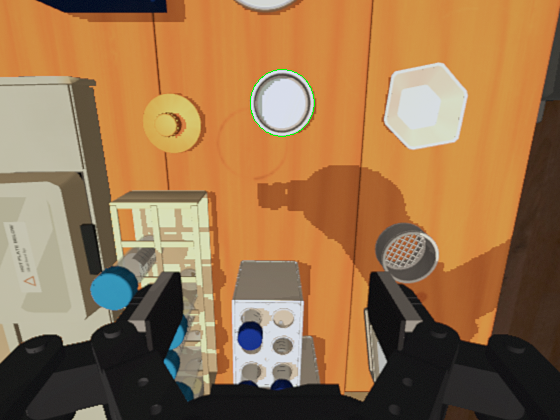

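The picture shows the pan rim fitted at (282,102), the medium sieve at (407,252), the orange lid well clear at (172,123), and a boat at (425,106). The pan is at about (571,128). Now over to the fine sieve.

{"api": "arm_command", "payload": {
  "steps": [0.047,0.018,0,0,0.047,0.018,0,0,0.047,0.018,0,0,0.047,0.018,0,0,0.047,0.018,0,0,0.047,0.018,0,0,0.047,0.018,0,0,0.047,0.018,0,0,0.044,0.015,0,0,0,0,0,0,0,0,0,0]
}}

```text
clock: 2.33
position: [417.4, -215.7, 231.4]
ee_rot: [-0.706, 0.708, -0.0, 0.0]
contact_force: [0.2, 0.2, -0.2]
gripper_width: 78.2
grasp_force: 0.0
```

```bash
python3 - <<'E'
from h import *
print('pan rim tri',tri(('w1',281.7,102.4),('wrist0',324.4,297.5)))
s=read_state(); print(s['clock'],s['position'],s['ee_rot'])
snap('wrist','w2.png')
e,c=blob('w2',[418,-290,28]); print(e)
im=cv2.imread('pics/w2.png'); cv2.ellipse(im,e,(0,255,0),1); cv2.imwrite('pics/w2e.png',im)
H=np.load('pics/w2.npz')['T'][2,3]
print(plane('w2',*e[0],28), H, np.mean(e[1])*(H-28)/353)
E
```

```text
pan rim tri (array([570.59093064, 127.50771511,  29.39536085]), np.float64(0.6413741022286302))
2.325 [ 417.44519472 -215.73364847  231.36952227] [-7.06278622e-01  7.07933964e-01 -3.74010290e-05  9.72729531e-05]
((272.5106201171875, 103.2653579711914), (62.590694427490234, 65.08394622802734), 176.0302734375)
[ 420.18426323 -292.26546678   28.        ] 374.08121789449694 62.58611208541612
```

View pics/w2e.png

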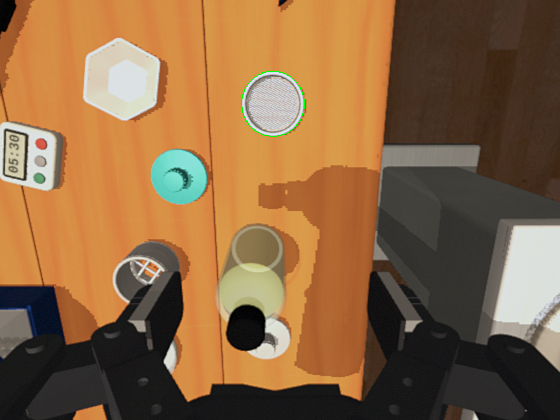

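The fine sieve's close grey mesh is confirmed at (272,103), world (420,-292). There is free space around it: the turquoise lid is at (180,177) and the bottle at (255,280). Going down to grip, with a height check first.

{"api": "arm_command", "payload": {
  "steps": [0.038,-0.0015,0.03,0,0.038,-0.0015,0.03,0,0,0,0.045,0,0,0,0.045,0,0,0,0.02,0,0,0,0.0,0,0,0,0,0]
}}

```text
clock: 3.25
position: [422.2, -290.8, 62.3]
ee_rot: [0.708, -0.707, 0.001, -0.0]
contact_force: [0.6, 0.1, 0.2]
gripper_width: 78.2
grasp_force: 0.0
```

```bash
python3 - <<'E'
from h import *
print('fine rim tri',tri(('w2',272.5,103.3),('scene0',375.4,270.3)))
s=read_state(); print(s['clock'],s['position'],s['ee_rot'])
E
```

```text
fine rim tri (array([ 420.15256287, -292.00885235,   26.21287818]), np.float64(0.4737406125445226))
3.25 [ 422.20921161 -290.81815579   62.30403231] [ 7.07646250e-01 -7.06566196e-01  9.41950705e-04 -3.27823107e-04]
```

{"api": "arm_command", "payload": {
  "steps": [0.001,0.002,0.03,0,0,0,0.02,0,0,0,0.008,0,0,0,0,0]
}}

```text
clock: 3.75
position: [419.6, -292.1, 3.9]
ee_rot: [0.707, -0.707, 0.001, -0.0]
contact_force: [0.5, -0.1, -0.2]
gripper_width: 78.1
grasp_force: 0.0
```

{"api": "arm_command", "payload": {
  "steps": [0,0,0,0,0,0,0,0,0,0,0,0,0,0,0,0,0,0,0,0],
  "grip": 0.05
}}

```text
clock: 4.38
position: [419.9, -292.3, 5.0]
ee_rot: [0.707, -0.707, 0.001, -0.0]
contact_force: [-0.2, 0.8, 5.2]
gripper_width: 56.4
grasp_force: 63.6
```

{"api": "arm_command", "payload": {
  "steps": [0,0,-0.02,0,0,0,-0.04,0,0,0,-0.05,0,0,0,-0.05,0,0,0,-0.045,0,-0.046,-0.017,0,0,-0.046,-0.017,0,0,-0.046,-0.017,0,0,-0.046,-0.017,0,0,-0.046,-0.017,0,0,-0.046,-0.017,0,0,-0.046,-0.017,0,0,-0.046,-0.017,0,0,-0.052,-0.015,0,0,0,0,0,0,0,0,0,0]
}}

```text
clock: 6.38
position: [569.4, 128.0, 208.3]
ee_rot: [0.707, -0.707, -0.0, 0.0]
contact_force: [-0.6, 0.2, -1.2]
gripper_width: 56.5
grasp_force: 64.3
```

```bash
python3 - <<'E'
from h import *
s=read_state(); print(s['clock'],s['position'],s['ee_rot'],s['gripper_width'],s['grasp_force'])
im=snap('wrist','w3.png');a=cv2.imread('pics/w3.png'); b=snap('side','s3.png'); b=cv2.imread('pics/s3.png')
cv2.imwrite('pics/m3.png',np.hstack([a[150:420,80:480],b[0:270,100:500]]))
E
```

```text
6.375 [569.41857645 128.01765707 208.28416643] [ 7.07244855e-01 -7.06968587e-01 -2.23785316e-04  2.86391551e-04] 56.48750800781669 64.34631085954607
```

View pics/m3.png

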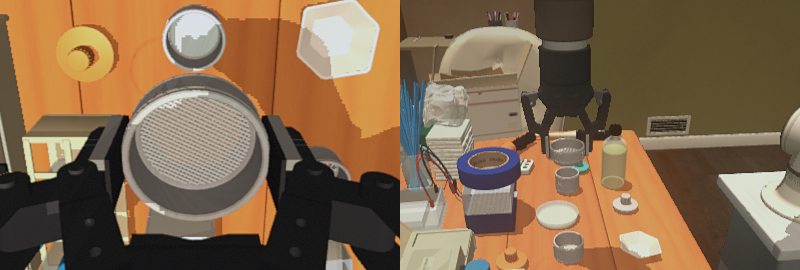

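The held fine sieve is level between the pads, with its rim centre at about (277,297) in the wrist image. Now I check its offset from the TCP.

```bash
python3 - <<'E'
from h import *
a=cv2.imread('pics/w3.png'); h=cv2.cvtColor(a,cv2.COLOR_BGR2HSV)
print(plane('w3',277,297,232), plane('w3',277,223+6,228), plane('w3',277,366,230))
e=blob('w3',[571,128,36],win=36); print(e[0],plane('w3',*e[0][0],36), proj('w3',[569.4,128,232]))
E
```

```text
[569.11821179 122.52801464 232.        ] [569.15549088  96.50631998 228.        ] [569.02909425 155.92107914 230.        ]
((273.4021911621094, 187.91012573242188), (63.47559356689453, 66.06580352783203), 171.01956176757812) [571.26452954 125.41171468  36.        ] [276.23519211 309.59042031]
```

{"api": "arm_command", "payload": {
  "steps": [-0.001,-0.002,0.05,0,0,0,0.05,0,0,0,0.04,0,0,0,0.018,0,0,0,0,0,0,0,0,0]
}}

```text
clock: 7.22
position: [572.8, 128.8, 51.7]
ee_rot: [-0.707, 0.707, -0.0, 0.001]
contact_force: [-1.2, 0.6, -0.6]
gripper_width: 56.9
grasp_force: 64.3
```

{"api": "arm_command", "payload": {
  "steps": [0,0,0.004,0,0,0,0.004,0,0,0,0.003,0,0,0,0.002,0,0,0,0,0]
}}

```text
clock: 7.85
position: [571.9, 129.0, 37.1]
ee_rot: [0.707, -0.707, -0.0, 0.0]
contact_force: [0.9, 1.1, -1.8]
gripper_width: 56.8
grasp_force: 64.3
```

{"api": "arm_command", "payload": {
  "steps": [0,0,0.0015,0,0,0,0.001,0,0,0,0.001,0,0,0,0,0]
}}

```text
clock: 8.35
position: [571.7, 128.9, 33.6]
ee_rot: [-0.707, 0.707, 0.0, -0.0]
contact_force: [-0.7, -1.5, -1.2]
gripper_width: 56.5
grasp_force: 64.4
```

{"api": "arm_command", "payload": {
  "steps": [0,0,0.001,0,0,0,0,0]
}}

```text
clock: 8.6
position: [571.8, 128.9, 33.1]
ee_rot: [0.707, -0.707, -0.0, 0.0]
contact_force: [-2.6, -0.5, 2.1]
gripper_width: 56.6
grasp_force: 64.6
```

{"api": "arm_command", "payload": {
  "steps": [0,0,0.001,0,0,0,0,0]
}}

```text
clock: 8.85
position: [571.8, 128.9, 33.0]
ee_rot: [0.707, -0.707, 0.0, 0.0]
contact_force: [-4.6, -1.6, 7.9]
gripper_width: 56.6
grasp_force: 65.3
```

{"api": "arm_command", "payload": {
  "steps": [0,0,0,0,0,0,0,0,0,0,0,0,0,0,0,0],
  "grip": 0.078
}}

```text
clock: 9.35
position: [572.1, 129.1, 31.6]
ee_rot: [0.707, -0.707, 0.0, -0.0]
contact_force: [0.9, -0.1, 0.4]
gripper_width: 77.8
grasp_force: 0.0
```

{"api": "arm_command", "payload": {
  "steps": [0,0,-0.02,0,0,0,-0.04,0,0,0,-0.05,0,0,0,-0.05,0,0,0,-0.04,0,-0.04,0,0,0,-0.036,0,0,0,0,0,0,0,0,0,0,0]
}}

```text
clock: 10.48
position: [571.8, 204.8, 231.5]
ee_rot: [0.707, -0.707, -0.0, 0.0]
contact_force: [-0.1, -0.4, 0.1]
gripper_width: 78.2
grasp_force: 0.0
```

```bash
python3 - <<'E'
from h import *
s=read_state(); print(s['clock'],s['position'])
snap('wrist','w4.png'); snap('side','s4.png')
e,c=blob('w4',[571,128,56]); print(e, plane('w4',*e[0],56))
H=np.load('pics/w4.npz')['T'][2,3]; print(np.mean(e[1])*(H-56)/353)
a=cv2.imread('pics/w4.png'); b=cv2.imread('pics/s4.png')
cv2.imwrite('pics/m4.png',np.hstack([a[0:280,200:500],cv2.resize(b[200:300,210:310],(280,280))]))
E
```

```text
10.475 [571.75850858 204.830534   231.4971852 ]
((275.11968994140625, 103.77726745605469), (67.9223403930664, 70.59160614013672), 173.72462463378906) [572.09976915 128.70047916  56.        ]
62.44004946420344
```

View pics/m4.png

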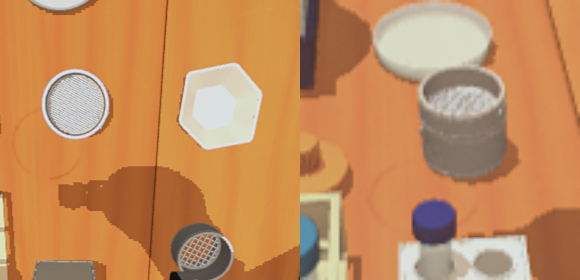

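The fine sieve is seated level in the pan, with the shoulder line closed all round. The rim circle is at (275,104) and the centre at (572,128.7). The medium sieve is at about (402,250). Move the camera over it.

{"api": "arm_command", "payload": {
  "steps": [-0.036,0.0325,0,0,-0.036,0.0325,0,0,-0.036,0.0325,0,0,-0.036,0.0325,0,0,0,0,0,0,0,0,0,0]
}}

```text
clock: 11.32
position: [442.2, 348.4, 231.9]
ee_rot: [-0.707, 0.707, -0.0, 0.0]
contact_force: [0.2, 0.3, 0.6]
gripper_width: 77.9
grasp_force: 0.0
```

```bash
python3 - <<'E'
from h import *
s=read_state(); print(s['clock'],s['position'])
snap('wrist','w5.png')
e,c=blob('w5',[442,277,38],win=55); print(e, plane('w5',*e[0],38))
H=np.load('pics/w5.npz')['T'][2,3]; print(np.mean(e[1])*(H-38)/353)
print('tri',tri(('w5',*e[0]),('side0',358,290)),tri(('w5',*e[0]),('w4',402,249)))
im=cv2.imread('pics/w5.png'); cv2.ellipse(im,e,(0,255,0),1); cv2.imwrite('pics/w5e.png',im)
E
```

```text
11.325 [442.23376575 348.44017505 231.93237155]
((281.42510986328125, 113.02865600585938), (63.52329635620117, 65.79759216308594), 3.6292166709899902) [436.88370695 280.443132    38.        ]
61.66895321238803
tri (array([437.71363254, 280.09316001,  40.81559641]), np.float64(1.6652223140249933)) (array([435.54675167, 279.88777498,  20.04322632]), np.float64(2.8163956570399296))
```

View pics/w5e.png

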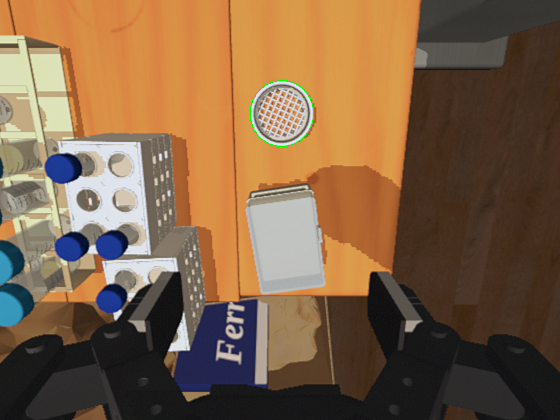

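The medium sieve (8-across mesh) is at (281,113), world (437,280), with a rim height of about 39. The rack and tray are clear of the fingers.

{"api": "arm_command", "payload": {
  "steps": [0.034,0.0025,0.03,0,0.034,0.003,0.03,0,0,0,0.045,0,0,0,0.045,0,0,0,0.02,0,0,0,0.0,0,0,0,0,0]
}}

```text
clock: 12.25
position: [437.6, 281.0, 62.8]
ee_rot: [-0.707, 0.707, -0.0, 0.001]
contact_force: [0.0, 0.0, -0.5]
gripper_width: 78.0
grasp_force: 0.0
```

{"api": "arm_command", "payload": {
  "steps": [0.0005,0.0005,0.03,0,0,0,0.015,0,0,0,0.005,0,0,0,0,0]
}}

```text
clock: 12.75
position: [436.3, 280.8, 12.2]
ee_rot: [0.707, -0.707, 0.0, -0.0]
contact_force: [0.3, 0.3, -0.2]
gripper_width: 78.0
grasp_force: 0.0
```

{"api": "arm_command", "payload": {
  "steps": [0,0,0,0,0,0,0,0,0,0,0,0,0,0,0,0,0,0,0,0],
  "grip": 0.05
}}

```text
clock: 13.38
position: [436.6, 281.2, 13.1]
ee_rot: [0.707, -0.707, 0.0, -0.001]
contact_force: [-0.8, -0.1, 5.0]
gripper_width: 56.5
grasp_force: 64.4
```

{"api": "arm_command", "payload": {
  "steps": [0,0,-0.02,0,0,0,-0.04,0,0,0,-0.05,0,0,0,-0.04,0,0.038,-0.034,0,0,0.038,-0.034,0,0,0.038,-0.034,0,0,0.038,-0.0335,0,0,0,0,0,0,0,0,0,0]
}}

```text
clock: 14.62
position: [570.9, 128.3, 161.4]
ee_rot: [-0.707, 0.707, 0.0, -0.0]
contact_force: [0.4, 0.5, -1.7]
gripper_width: 56.7
grasp_force: 64.3
```

{"api": "arm_command", "payload": {
  "steps": [-0.001,-0.001,0.04,0,0,0,0.03,0,0,0,0.01,0,0,0,0,0,0,0,0,0]
}}

```text
clock: 15.25
position: [573.3, 130.3, 83.3]
ee_rot: [0.707, -0.707, 0.001, -0.001]
contact_force: [0.0, 0.4, -1.8]
gripper_width: 56.7
grasp_force: 64.3
```

{"api": "arm_command", "payload": {
  "steps": [0,0,0.005,0,0,0,0.004,0,0,0,0.004,0,0,0,0.003,0,0,0,0.001,0,0,0,0,0,0,0,0,0]
}}

```text
clock: 16.12
position: [572.6, 129.6, 64.9]
ee_rot: [0.707, -0.707, 0.0, -0.0]
contact_force: [0.4, 0.1, -1.4]
gripper_width: 56.7
grasp_force: 64.3
```

{"api": "arm_command", "payload": {
  "steps": [0,0,0.001,0,0,0,0.001,0,0,0,0.001,0,0,0,0,0]
}}

```text
clock: 16.62
position: [572.4, 129.5, 61.7]
ee_rot: [-0.707, 0.707, 0.0, -0.0]
contact_force: [0.4, -0.4, -0.9]
gripper_width: 56.5
grasp_force: 64.3
```

{"api": "arm_command", "payload": {
  "steps": [0,0,0.001,0,0,0,0,0]
}}

```text
clock: 16.88
position: [572.6, 129.6, 61.1]
ee_rot: [0.707, -0.707, 0.0, -0.0]
contact_force: [-0.0, -0.1, 1.1]
gripper_width: 57.0
grasp_force: 64.6
```

{"api": "arm_command", "payload": {
  "steps": [0,0,0.001,0,0,0,0,0]
}}

```text
clock: 17.12
position: [572.6, 129.6, 61.1]
ee_rot: [0.707, -0.707, 0.0, -0.0]
contact_force: [-3.3, 0.5, 6.6]
gripper_width: 56.7
grasp_force: 65.2
```

{"api": "arm_command", "payload": {
  "steps": [0,0,0,0,0,0,0,0,0,0,0,0,0,0,0,0],
  "grip": 0.078
}}

```text
clock: 17.62
position: [572.5, 129.5, 59.6]
ee_rot: [0.707, -0.707, -0.0, 0.0]
contact_force: [0.5, -0.1, -0.3]
gripper_width: 78.5
grasp_force: 0.0
```

{"api": "arm_command", "payload": {
  "steps": [0,0,-0.02,0,0,0,-0.04,0,0,0,-0.05,0,0,0,-0.05,0,0,0,-0.01,0,-0.04,0,0,0,-0.036,0,0,0,0,0,0,0,0,0,0,0]
}}

```text
clock: 18.75
position: [572.0, 205.2, 228.9]
ee_rot: [0.707, -0.707, -0.0, 0.001]
contact_force: [-0.1, -0.6, -0.2]
gripper_width: 78.1
grasp_force: 0.0
```

```bash
python3 - <<'E'
from h import *
s=read_state(); print(s['clock'],s['position'])
snap('wrist','w6.png'); snap('side','s6.png'); snap('scene','c6.png')
e,c=blob('w6',[572,129,86]); print(e, plane('w6',*e[0],86))
H=np.load('pics/w6.npz')['T'][2,3]; print(np.mean(e[1])*(H-86)/353)
a=cv2.imread('pics/w6.png'); b=cv2.imread('pics/s6.png'); c=cv2.imread('pics/c6.png')
cv2.imwrite('pics/m6.png',np.hstack([a[20:220,180:380],cv2.resize(b[190:290,210:310],(280,280))[:200],cv2.resize(c[150:250,195:295],(200,200))]) if 0 else np.hstack([cv2.resize(x,(260,260)) for x in (a[20:220,180:380],b[180:280,220:320],c[140:220,205:285])]))
print('coarse',plane('scene0',326,212,50),plane('side0',267,174,50),plane('wrist0',360,50,50), tri(('scene0',326,212),('side0',267,174)))
E
```

```text
18.75 [572.03409725 205.18998083 228.89462394]
((273.8626403808594, 103.61402893066406), (75.16749572753906, 78.4657974243164), 178.71646118164062) [573.19921996 128.96175442  86.        ]
62.16723503761922
coarse [ 556.1687385  -118.68847816   50.        ] [ 556.07228718 -105.02265005   50.        ] [ 553.34765547 -119.16000239   50.        ] (array([ 557.14029566, -116.49601971,   46.28523918]), np.float64(5.614307278965375))
```

View pics/m6.png

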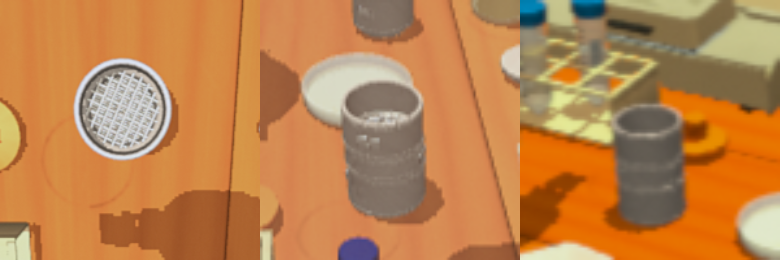

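The medium sieve is seated level on the fine one, with a rim circle at (274,104) and the centre at (573,129). Next the coarse sieve, expected at about (556,-118).

{"api": "arm_command", "payload": {
  "steps": [0.05,0.003,0,0,0.05,0.003,0,0,0.05,0.003,0,0,0.05,0.003,0,0,0.048,0.004,0,0,0,0,0,0,0,0,0,0]
}}

```text
clock: 19.77
position: [556.4, -42.9, 229.9]
ee_rot: [-0.707, 0.708, -0.0, 0.0]
contact_force: [0.2, -0.0, -0.5]
gripper_width: 78.1
grasp_force: 0.0
```

```bash
python3 - <<'E'
from h import *
s=read_state(); print(s['clock'],s['position'])
snap('wrist','w7.png')
e,c=blob('w7',[556,-118,50],win=48); print(e, plane('w7',*e[0],50))
H=np.load('pics/w7.npz')['T'][2,3]; print(np.mean(e[1])*(H-50)/353)
print('tri',tri(('w7',*e[0]),('scene0',326,212)),tri(('w7',*e[0]),('wrist0',360,50)))
im=cv2.imread('pics/w7.png'); cv2.ellipse(im,e,(0,255,0),1); cv2.imwrite('pics/w7e.png',im)
E
```

```text
19.775 [556.39187191 -42.94472111 229.94167771]
((276.46112060546875, 104.38463592529297), (66.914794921875, 69.59114074707031), 179.8956298828125) [ 555.61106602 -118.43820911   50.        ]
62.38485927821456
tri (array([ 555.69086563, -118.6411779 ,   50.26906818]), np.float64(0.4354120969172247)) (array([ 555.48895837, -118.19579862,   58.95123335]), np.float64(0.5755206435106337))
```

View pics/w7e.png

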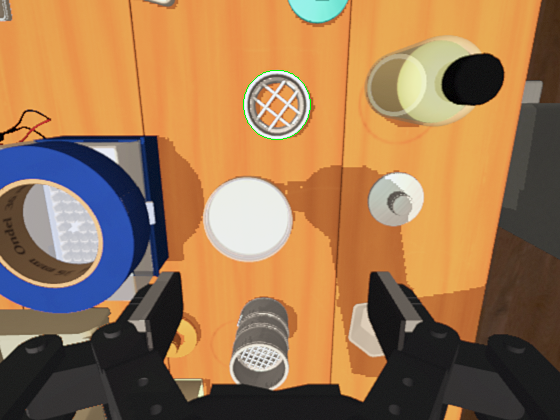

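The coarse sieve (3-across mesh) is at (276,104), world (555.6,-118.4), rim height 50. The bottle at (395,85) and the dish at (248,218) are clear of the finger line.

{"api": "arm_command", "payload": {
  "steps": [0.037,0.0005,0.0,0,0.038,0.0005,0.03,0,0,0,0.045,0,0,0,0.045,0,0,0,0.02,0,0,0,0.0,0,0,0,0,0]
}}

```text
clock: 20.7
position: [556.6, -116.8, 90.9]
ee_rot: [0.708, -0.707, 0.001, -0.001]
contact_force: [0.7, -0.4, 0.3]
gripper_width: 78.3
grasp_force: 0.0
```

{"api": "arm_command", "payload": {
  "steps": [0.0015,0.001,0.03,0,0,0,0.03,0,0,0,0.01,0,0,0,0,0]
}}

```text
clock: 21.2
position: [555.1, -118.8, 20.4]
ee_rot: [0.707, -0.707, 0.0, -0.0]
contact_force: [0.5, -0.8, -0.1]
gripper_width: 78.2
grasp_force: 0.0
```

{"api": "arm_command", "payload": {
  "steps": [0,0,0,0,0,0,0,0,0,0,0,0,0,0,0,0,0,0,0,0],
  "grip": 0.05
}}

```text
clock: 21.82
position: [556.0, -119.0, 21.9]
ee_rot: [0.707, -0.707, 0.001, -0.001]
contact_force: [-0.3, 1.0, 5.6]
gripper_width: 57.2
grasp_force: 64.4
```

{"api": "arm_command", "payload": {
  "steps": [0,0,-0.02,0,0,0,-0.04,0,0,0,-0.05,0,0,0,-0.04,0,-0.05,-0.0035,0,0,-0.05,-0.0035,0,0,-0.05,-0.0035,0,0,-0.05,-0.0035,0,0,-0.048,-0.0035,0,0,0,0,0,0,0,0,0,0]
}}

```text
clock: 23.2
position: [571.5, 128.8, 169.8]
ee_rot: [0.707, -0.707, -0.0, 0.0]
contact_force: [-0.3, -1.2, -0.9]
gripper_width: 56.8
grasp_force: 64.3
```

{"api": "arm_command", "payload": {
  "steps": [0,-0.001,0.03,0,0,0,0.018,0,0,0,0,0,0,0,0,0]
}}

```text
clock: 23.7
position: [573.6, 128.3, 122.8]
ee_rot: [-0.707, 0.707, -0.0, 0.001]
contact_force: [0.9, -0.0, -1.1]
gripper_width: 56.9
grasp_force: 64.3
```

{"api": "arm_command", "payload": {
  "steps": [0,0,0.005,0,0,0,0.004,0,0,0,0.004,0,0,0,0.003,0,0,0,0,0,0,0,0,0]
}}

```text
clock: 24.45
position: [573.1, 129.1, 105.9]
ee_rot: [0.707, -0.707, 0.0, -0.0]
contact_force: [-0.2, 0.1, -1.1]
gripper_width: 56.9
grasp_force: 64.3
```

{"api": "arm_command", "payload": {
  "steps": [0,0,0.002,0,0,0,0.002,0,0,0,0.001,0,0,0,0,0,0,0,0,0]
}}

```text
clock: 25.08
position: [573.0, 129.0, 100.8]
ee_rot: [0.707, -0.707, 0.0, -0.0]
contact_force: [-0.1, -0.2, -0.8]
gripper_width: 56.9
grasp_force: 64.3
```

{"api": "arm_command", "payload": {
  "steps": [0,0,0.001,0,0,0,0,0]
}}

```text
clock: 25.32
position: [573.1, 129.1, 100.0]
ee_rot: [0.707, -0.707, 0.0, -0.0]
contact_force: [0.5, -0.2, -0.1]
gripper_width: 56.9
grasp_force: 64.4
```

{"api": "arm_command", "payload": {
  "steps": [0,0,0.001,0,0,0,0,0]
}}

```text
clock: 25.58
position: [573.3, 129.1, 99.9]
ee_rot: [0.707, -0.707, 0.0, -0.0]
contact_force: [-1.9, -0.3, 5.2]
gripper_width: 56.9
grasp_force: 64.9
```

{"api": "arm_command", "payload": {
  "steps": [0,0,0,0,0,0,0,0,0,0,0,0,0,0,0,0],
  "grip": 0.078
}}

```text
clock: 26.08
position: [573.0, 129.0, 98.6]
ee_rot: [-0.707, 0.707, 0.0, -0.0]
contact_force: [0.6, -0.7, 0.9]
gripper_width: 77.9
grasp_force: 0.0
```

{"api": "arm_command", "payload": {
  "steps": [0,0,-0.02,0,0,0,-0.04,0,0,0,-0.05,0,0,0,-0.03,0,-0.04,0,0,0,-0.036,0,0,0,0,0,0,0,0,0,0,0]
}}

```text
clock: 27.08
position: [572.8, 204.8, 238.5]
ee_rot: [0.707, -0.707, -0.0, 0.0]
contact_force: [0.4, -0.6, 0.2]
gripper_width: 78.2
grasp_force: 0.0
```

```bash
python3 - <<'E'
from h import *
s=read_state(); print(s['clock'],s['position'])
snap('wrist','w8.png'); snap('side','s8.png'); snap('scene','c8.png')
e,c=blob('w8',[573,129,128],win=70); print(e, plane('w8',*e[0],128))
H=np.load('pics/w8.npz')['T'][2,3]; print(np.mean(e[1])*(H-128)/353)
a,b,c=[cv2.imread('pics/'+x) for x in('w8.png','s8.png','c8.png')]
cv2.imwrite('pics/m8.png',np.hstack([cv2.resize(x,(260,260)) for x in (a[20:220,180:380],b[160:280,210:330],c[125:225,195:295])]))
# lid: knob-top centre, w7 (403,202) vs scene0 lid knob
print('lid',tri(('w7',401,203),('scene0',268,235)),plane('w7',396,199,15),plane('w7',401,203,35))
E
```

```text
27.075 [572.77658397 204.81551166 238.52696425]
((274.3135986328125, 104.61583709716797), (84.68508911132812, 88.06073760986328), 179.05178833007812) [573.69752154 129.36917146 128.        ]
61.97515384360212
lid (array([429.60693992, -22.50042963,  29.10658758]), np.float64(1.3266955636705595)) [430.3304534  -23.59770874  15.        ] [432.02955913 -24.80079008  35.        ]
```

View pics/m8.png

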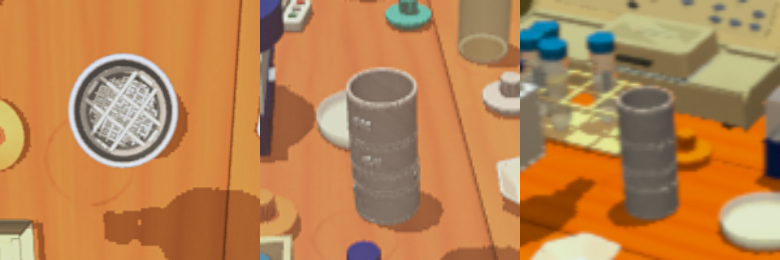

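The coarse sieve is seated level, with a rim circle at (274,105) and the stack centre at (573.5,129.2). Now the steel lid, at about (430,-23).

{"api": "arm_command", "payload": {
  "steps": [0.03,0.029,0,0,0.03,0.029,0,0,0.03,0.029,0,0,0.03,0.029,0,0,0.032,0.027,0,0,0,0,0,0,0,0,0,0]
}}

```text
clock: 28.1
position: [430.5, 52.9, 239.3]
ee_rot: [-0.707, 0.707, -0.0, 0.001]
contact_force: [-0.7, 1.0, 0.1]
gripper_width: 78.2
grasp_force: 0.0
```

```bash
python3 - <<'E'
from h import *
s=read_state(); print(s['clock'],s['position'])
snap('wrist','w9.png')
e,c=blob('w9',[430,-23,15],win=48); print(e, plane('w9',*e[0],15))
H=np.load('pics/w9.npz')['T'][2,3]; print(np.mean(e[1])*(H-15)/353)
print('tri plate',tri(('w9',*e[0]),('w7',396,199)),'knob',tri(('w9',*e[0]),('scene0',268,235)))
E
```

```text
28.1 [430.50196401  52.86378082 239.32259635]
((276.5237121582031, 104.09355163574219), (58.51287078857422, 60.901397705078125), 1.6161048412322998) [429.81558683 -22.81526599  15.        ]
62.07850946669245
tri plate (array([429.7165445 , -22.94045875,  12.99416001]), np.float64(0.31330632544513654)) knob (array([429.59975295, -22.38278061,  29.4079109 ]), np.float64(0.9940533071216596))
```

{"api": "arm_command", "payload": {
  "steps": [0.037,0.0005,0.02,0,0.038,0.0005,0.03,0,0,0,0.045,0,0,0,0.045,0,0,0,0.03,0,0,0,0.0,0,0,0,0,0],
  "grip": 0.06
}}

```text
clock: 29.02
position: [430.4, -21.5, 69.6]
ee_rot: [0.707, -0.707, 0.001, -0.001]
contact_force: [0.2, -1.4, -0.1]
gripper_width: 59.9
grasp_force: 0.0
```

{"api": "arm_command", "payload": {
  "steps": [0.001,0.0005,0.03,0,0,0,0.015,0,0,0,0.005,0,0,0,0,0,0,0,0,0]
}}

```text
clock: 29.65
position: [429.4, -22.7, 19.8]
ee_rot: [0.707, -0.707, 0.001, -0.001]
contact_force: [0.3, 0.1, 0.1]
gripper_width: 59.9
grasp_force: 0.0
```

{"api": "arm_command", "payload": {
  "steps": [0,0,0,0,0,0,0,0,0,0,0,0,0,0,0,0,0,0,0,0,0,0,0,0],
  "grip": 0.015
}}

```text
clock: 30.4
position: [428.8, -22.9, 19.4]
ee_rot: [0.707, -0.707, 0.0, -0.0]
contact_force: [-1.6, 0.0, 5.4]
gripper_width: 19.6
grasp_force: 58.4
```

{"api": "arm_command", "payload": {
  "steps": [0,0,-0.02,0,0,0,-0.04,0,0,0,-0.05,0,0,0,-0.05,0,0,0,-0.01,0,-0.03,-0.029,0,0,-0.03,-0.029,0,0,-0.03,-0.029,0,0,-0.03,-0.029,0,0,-0.032,-0.0285,0,0,0,0,0,0,0,0,0,0]
}}

```text
clock: 31.9
position: [571.7, 128.5, 187.0]
ee_rot: [-0.707, 0.707, 0.001, -0.002]
contact_force: [-0.2, 0.1, -1.9]
gripper_width: 19.7
grasp_force: 59.0
```

```bash
python3 - <<'E'
from h import *
s=read_state(); print(s['clock'],s['position'])
snap('wrist','w10.png'); snap('side','s10.png')
a,b=cv2.imread('pics/w10.png'),cv2.imread('pics/s10.png')
cv2.imwrite('pics/m10.png',np.hstack([a[100:420,80:480],b[0:320,120:500]]))
p=s['position']; print(proj('w10',[p[0],p[1],p[2]-4]), proj('w10',[573.6,129.3,128]))
E
```

```text
31.9 [571.74213648 128.53185374 186.99520812]
[275.95556574 276.07600671] [272.36614143 235.38795253]
```

View pics/m10.png

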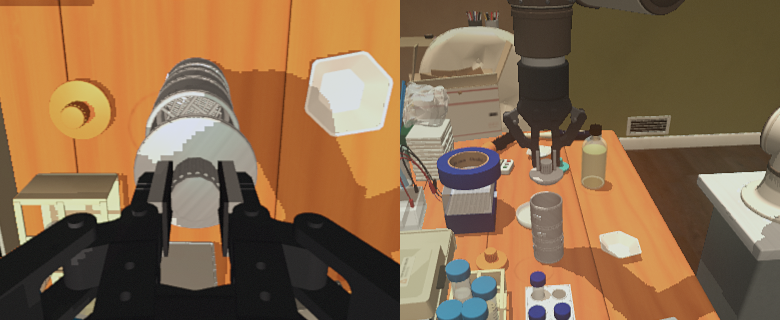

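The lid is held level above the stack, with its plate centre at about (275,273) in the wrist image. Now lower it.

{"api": "arm_command", "payload": {
  "steps": [-0.0005,-0.0015,0.02,0,0,0,0.01,0,0,0,0,0,0,0,0,0]
}}

```text
clock: 32.5
position: [574.8, 129.4, 159.5]
ee_rot: [0.707, -0.707, 0.0, -0.0]
contact_force: [0.0, 1.1, -0.6]
gripper_width: 19.2
grasp_force: 59.0
```

{"api": "arm_command", "payload": {
  "steps": [0,0,0.004,0,0,0,0.004,0,0,0,0.003,0,0,0,0,0,0,0,0,0]
}}

```text
clock: 33.12
position: [574.6, 129.6, 147.8]
ee_rot: [0.707, -0.707, 0.0, -0.0]
contact_force: [-0.1, -0.1, -1.2]
gripper_width: 19.2
grasp_force: 59.0
```

{"api": "arm_command", "payload": {
  "steps": [0,0.0008,0.002,0,0,0,0.002,0,0,0,0.002,0,0,0,0,0,0,0,0,0]
}}

```text
clock: 33.75
position: [573.7, 129.5, 141.8]
ee_rot: [0.707, -0.707, 0.0, -0.0]
contact_force: [0.1, -0.3, 0.1]
gripper_width: 19.4
grasp_force: 59.0
```

{"api": "arm_command", "payload": {
  "steps": [0,0,0.001,0,0,0,0,0]
}}

```text
clock: 34.0
position: [573.6, 129.5, 140.8]
ee_rot: [-0.707, 0.707, 0.0, -0.0]
contact_force: [-0.3, -0.4, -1.3]
gripper_width: 19.5
grasp_force: 59.0
```

{"api": "arm_command", "payload": {
  "steps": [0,0,0.001,0,0,0,0,0]
}}

```text
clock: 34.25
position: [573.6, 129.5, 139.7]
ee_rot: [0.707, -0.707, -0.0, 0.0]
contact_force: [-0.1, -0.1, -2.3]
gripper_width: 19.6
grasp_force: 59.0
```

{"api": "arm_command", "payload": {
  "steps": [0,0,0.001,0,0,0,0,0]
}}

```text
clock: 34.5
position: [573.9, 129.6, 139.5]
ee_rot: [0.707, -0.707, 0.0, -0.0]
contact_force: [-1.1, 0.5, 2.2]
gripper_width: 19.2
grasp_force: 59.3
```

Contact came at the expected height. Release partly, retreat, and check.

{"api": "arm_command", "payload": {
  "steps": [0,0,0.0005,0,0,0,0,0]
}}

```text
clock: 34.75
position: [574.0, 129.6, 139.4]
ee_rot: [0.707, -0.707, 0.0, -0.0]
contact_force: [-1.5, 0.5, 5.9]
gripper_width: 19.5
grasp_force: 59.6
```

{"api": "arm_command", "payload": {
  "steps": [0,0,0,0,0,0,0,0,0,0,0,0,0,0,0,0],
  "grip": 0.05
}}

```text
clock: 35.25
position: [573.6, 129.5, 138.1]
ee_rot: [-0.707, 0.707, 0.0, -0.0]
contact_force: [0.7, -0.2, 0.4]
gripper_width: 49.9
grasp_force: 0.0
```

{"api": "arm_command", "payload": {
  "steps": [0,0,-0.02,0,0,0,-0.04,0,0,0,-0.04,0,-0.04,0,0,0,-0.036,0,0,0,0,0,0,0,0,0,0,0]
}}

```text
clock: 36.12
position: [573.5, 205.3, 238.0]
ee_rot: [0.707, -0.707, -0.0, 0.0]
contact_force: [-0.4, -1.0, -0.0]
gripper_width: 50.2
grasp_force: 0.0
```

```bash
python3 - <<'E'
from h import *
s=read_state(); print(s['clock'],s['position'])
snap('wrist','w11.png'); snap('side','s11.png'); snap('scene','c11.png')
e,_=blob('w11',[573,129,135],win=70); print(e, plane('w11',*e[0],135))
a,b,c=[cv2.imread('pics/'+x) for x in('w11.png','s11.png','c11.png')]
cv2.imwrite('pics/m11.png',np.hstack([cv2.resize(x,(260,390)) for x in (a[0:300,180:380],b[140:290,220:320],c[105:240,195:285])]))
E
```

```text
36.125 [573.4916622  205.33707657 238.01430859]
((274.2644348144531, 103.84429168701172), (86.68833923339844, 90.23289489746094), 178.44911193847656) [574.43678469 129.38451186 135.        ]
```

View pics/m11.png

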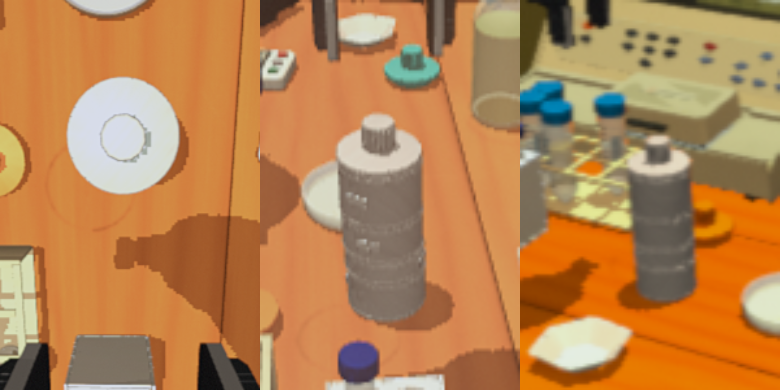

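The stack stands upright with the lid fully home, the plate centred at (274,104) in the wrist view, and nothing touching it.

```bash
python3 -c "
from bench import *
print(job_done())"
```

```text
the job is handed in; nothing more can be done
None
```

The sieve stack is built on the receiver pan (fine, medium, coarse, then the steel lid), standing upright by itself, and the job was handed in at about 36 s; the hand-in returned no verdict.

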